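# Open the tea box and set the dish to it

## Robot

A 7-joint arm with a two-finger parallel gripper is mounted at the origin on the work surface. World frame = base frame: x ahead of the robot, y to its left, z up, the work surface at z = 0. Lengths are in mm, angles in rad, forces in N, time in s.
With the tool pointing down it reaches from about 400 to 850 mm from the base axis. Payload 4.5 kg.
Tool frame: the origin (TCP) lies at the very end of the fingers, on their centre line; the grasp point (between the pads) lies 19 mm behind it; z points along the fingers, y is the line along which they close (so a half turn about z gives the same grasp; the last joint's range is limited). The gripper opens to 85 mm and grips with 20 to 120 N. Pads are 22 mm wide; open, the fingers measure 114 mm over their backs; the gripper's body (76 mm by 85 mm) begins 54 mm behind the grasp point. The pads swing forward as they close: fully open they stand 13 mm farther back than shut.
Start: joints at [-1.273, 0.689, -0.195, 1.565, 0.157, 0.902, -0.215], TCP at [162.948, 603.409, 231.317] pointing down, gripper open.
Joint ranges: [-3.01, 3.01], [-0.46, 2.08], [-1.47, 1.51], [0.13, 2.56], [-1, 4.14], [0.04, 2.09], [-2.66, 2.66]. Speed limits (rad/s): [2.57, 2.57, 3.14, 3.14, 3.14, 3.14, 3.14].

## Interface

Orientations are given as a unit quaternion [w, x, y, z].
In Python, from cell import env gives the robot as it stands.
- The arm moves only by the tool servo_tool, never from a script. Its argument "steps" is a list of rows, each a list of 5 numbers: the opening, from 0 (shut) to 1 (fully open), then the shift along the tool's x, y, z in mm, then the turn about the tool's z in rad. In form: [[hand, dx, dy, dz, yaw], ...]. A call has 1 to 20 rows; each row shifts and turns the commanded pose from where the row before left it, along the tool's axes as they then stand; what a row does not reach is not made up. A row lasts 1/10 s, in which the tool goes at most 50 mm and 8.59 degrees, less where a joint would pass 70% of its speed; a pose out of reach is approached as far as the arm can. A call with a gripper value outside its range is refused whole. The fingers move at their own pace and stop on an object; the grip force is fixed at half the most. Time passes only in rows, so rows that do not move let the fingers close. It gives the time, the measured TCP pose, the force, the opening and the grip force at its end, in the units of the state.
- env.get_state(): the state, without advancing time (a new reading comes with each control period).
- env.read_camera(name): name is "scene" or "side" or "wrist"; returns (picture, depth): 384x512x3 uint8, red, green, blue; 384x512 float32, mm along the optical axis (not along the pixel's ray), 0 where there is no reading.
- env.camera_info(name): a dict with "fx", "fy", "cx", "cy" (pixels), "world_to_cam" (4x4, takes a point from world to camera coordinates). Camera axes: x right, y down, z forward; pixel columns grow to the right and rows downward; lengths in mm; the calibration is good to about 2 mm. The wrist camera is an equidistant fisheye: a pixel r from the principal point sees the ray r / f radians off the axis. A picture is of the moment at which its call begins: read the wrist's pose just before it. camera_info takes no time and is no camera call; for the wrist camera it gives the pose at the moment of the call.
- env.finish_job(): hands the job in; it is judged then, once.
The state is a dict: "clock": time; "joint_pos": joint angles; "joint_velocities": joint speeds; "effort": joint torques, N m; "tool_pos": TCP position; "eef_rot": TCP orientation; "contact_force": force on the tool from outside, world axes, zero at the start; "torque": the same for the moment, N m; "opening": finger opening in mm; "grasp_force": force on a finger pad.
Only numpy, scipy, OpenCV 4.12 (cv2) and the standard library are available. Lean on these libraries where they do the work, as an engineer would, in place of code of your own. Each camera call takes 0.05 s, during which the arm holds its last target. There are 200 camera calls.

## Task

Get the tea corner ready: with a fingertip under the overhanging front edge of the bamboo box's lid, flip the lid up and right over past upright, so that it leans back on its stop and stays open by itself. Then push the round glass dish across the counter until it stands against the middle of the box's front, ready for used tea bags. Grip and lift nothing: the dish only slides on the counter, and everything else is left where it stands.

Things in the scene. Friction and masses are not known exactly. Their poses are not given: they have to be found in the camera images.
- tea_box: bamboo tea box, 120 mm deep, 170 mm wide, 90 mm high without its lid, heavy and fixed to the counter; origin under the box's centre on the counter (z = 0). Its flat front face is 60 mm from the origin along its -x; the lid's hinge runs along its back top edge, 60 mm along its +x; its y runs along its width.
- lid (a joint): angle of the box's lid in rad: 0 closed (flat), grows as the front edge swings up and back; 1.57 upright; 2.1 is its stop, leaning back well past upright. The hinge is free (no spring, slight drag): below about 1.5 the lid falls shut, beyond about 1.65 gravity carries it to the stop and holds it there. The lid weighs about 0.2 kg.
- lid_lip (a point): middle of the lower front edge of the lid, which moves with the lid. The lid is a bamboo board 8 mm thick, 150 mm from hinge to front edge and 170 mm wide; closed, it overhangs the box's front face by 30 mm, so a fingertip can reach under it (underside 90 mm above the counter). No handle.
- lid_hinge (a point): middle of the hinge axis, in the plane of the lid's underside, 90 mm above the counter; it does not move. From here to lid_lip is 150 mm square to the hinge.
- dish_center (a point): centre (half-way up, 16 mm above the counter) of the round, straight-sided glass dish standing loose on the counter in front of the box: 100 mm across, 32 mm high, wall 5 mm, about 0.28 kg. Touching the box's front face, its centre is 50 mm from that face, 110 mm from the box's origin along the box's -x.
- ladle: bystander, loose, to be left alone: steel ladle lying down, 320 mm long, bowl 88 mm across and 36 mm high at one end; origin under the bowl's centre, handle along its -x
- squeezer: bystander, loose, to be left alone: plastic lemon squeezer, round base 110 mm across with a pointed cone 56 mm high in the middle and a short flat handle along its -x; origin under its centre
- spoon_rest: bystander, loose, to be left alone: white ceramic spoon rest, shallow round cup 100 mm across, 16 mm high, with a flat tongue 90 mm long along its -x; origin under the cup's centre
- mug: bystander, loose, to be left alone: ceramic mug 80 mm across, 90 mm high; origin under its centre
- pepper_mill: bystander, loose, to be left alone: turned wooden pepper mill 56 mm across, 178 mm high; origin under its centre
- jar: bystander, loose, to be left alone: glass jar with a metal cap, 74 mm across, 100 mm high; origin under its centre

How it is judged (in metres and radians):
On the way, in this order (a step that is already met when the one before it is completed fails the run):
1. the lid is flipped over and leans back at its stop (value of joint lid above 1.9 rad), for 0.3 s.
2. the dish stands against the middle of the box's front (x of dish_center in the frame of tea_box between -0.12 and -0.1 m and y of dish_center in the frame of tea_box between -0.03 and 0.03 m and height (world z) of dish_center below 0.022 m and angle between dish_center's own z axis and vertical below 0.1 rad), for 0.2 s.
At the end, for the whole second after the job is handed in: The lid stands open by itself at more than 1.9 rad and is still; the dish stands flat and still on the counter in front of the box, its wall within 10 mm of the box's front face and its centre within 30 mm of the middle of that face (all of step 2 and value of joint lid above 1.9 rad and velocity of joint lid between -0.1 and 0.1 rad/s and linear speed of dish below 0.02 m/s); the robot touches nothing.
It fails at once if the dish is lifted or tipped (height (world z) of dish_center above 0.03 m or angle between dish_center's own z axis and vertical above 0.35 rad).
It fails at once if the dish's rim is taken between the fingers (horizontal distance between the grasp point and dish_center between 0.042 and 0.052 m and height (world z) of the grasp point below 0.04 m).
It fails at once if the lid's board is taken between the fingers (x of the grasp point in the frame of lid_lip between 0.001 and 0.14 m and y of the grasp point in the frame of lid_lip between -0.084 and 0.084 m and z of the grasp point in the frame of lid_lip between 0.001 and 0.007 m).
It fails at once if a bystander is moved by more than 30 mm (distance of any of ladle, squeezer, spoon_rest, mug, pepper_mill, jar from where it was at the start of the episode above 0.03 m).
It also fails if it takes over 56 s, if anything falls off the work surface, if the arm or the gripper's body presses on something with over 40 N, if the wrist force passes 120 N, or if a joint passes its speed limit or range.

## Working session

There is one attempt and no reset: what is moved stays moved. The work goes in short steps, Python scripts to look and compute and a tool call to move; the robot and the scene stay as the last step left them, time stands still between calls to the robot, and variables do not carry over. Pictures are saved under pics/ and viewed, at most 10 in all, crops included, and the job is handed in when it is done.

Besides the shell and the picture viewer there is one more tool, called after "Request:" by a JSON object that holds its "method" and its "body". servo_tool: Moves the arm, as the interface text tells. Its arguments: {"type":"object","properties":{"steps":{"type":"array","items":{"type":"array","items":{"type":"number"}}}},"required":["steps"]}

```bash
mkdir -p pics; ls; python3 - <<'E'
from cell import env
import cv2, numpy as np
s=env.get_state(); print({k:np.round(v,3).tolist() for k,v in s.items()})
ims=[]
for n in("scene","side"):
    p,d=env.read_camera(n); i=env.camera_info(n); np.savez(f"{n}0.npz",p=p,d=d,**i)
    cv2.imwrite(f"pics/{n}0.png",p[:,:,::-1]); print(n,i["fx"],i["cx"],i["cy"],np.round(i["world_to_cam"],3).tolist())
E
```

```text
pics
{'clock': 0.0, 'joint_pos': [-1.273, 0.69, -0.194, 1.566, 0.157, 0.902, -0.215], 'joint_velocities': [0.001, 0.0, 0.002, 0.001, -0.001, -0.0, 0.002], 'effort': [0.001, -53.961, -1.266, -15.854, 0.009, 0.009, -0.0], 'tool_pos': [162.85, 602.705, 230.455], 'eef_rot': [-0.0, 0.132, 0.991, -0.001], 'contact_force': [-0.219, 0.24, -0.923], 'torque': [0.036, -0.061, 0.022], 'grasp_force': 0.0, 'opening': 85.153}
scene 422.01079702435857 260.6494463021858 191.0260120217098 [[-0.594, 0.805, 0.015, 353.46], [0.423, 0.327, -0.845, -169.87], [-0.685, -0.495, -0.535, 1440.862], [0.0, 0.0, 0.0, 1.0]]
side 386.462225411001 251.86547189339313 190.85074993418758 [[-0.975, -0.223, 0.009, 536.763], [-0.175, 0.74, -0.65, 164.939], [0.138, -0.635, -0.76, 1080.586], [0.0, 0.0, 0.0, 1.0]]
```

View pics/scene0.png

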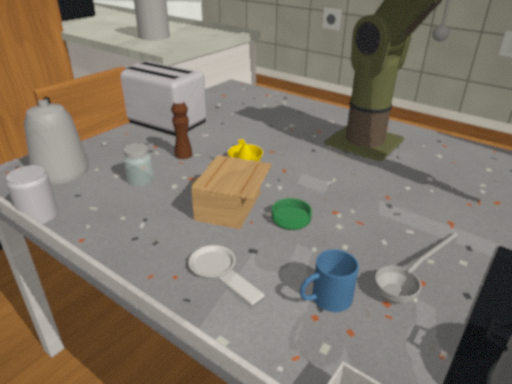

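View pics/side0.png

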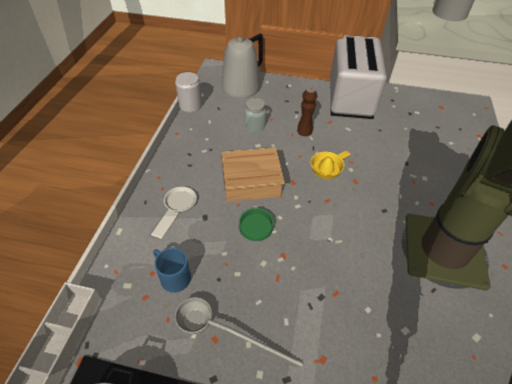

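The pictures show the bamboo box at scene (230,190) / side (252,173), with the green dish just in front of it at scene (291,214) / side (256,224). The squeezer is close to one side of the box. Next I'll compute positions from depth.

```bash
cat > h.py <<'E'
import numpy as np, cv2
def cloud(n,p,d,i):
    v,u=np.mgrid[0:384,0:512]; 
    c=np.stack([(u-i["cx"])/i["fx"]*d,(v-i["cy"])/i["fy"]*d,d],-1).astype(float)
    W=np.array(i["world_to_cam"]); return (c-W[:3,3])@W[:3,:3]
def load(n):
    i=np.load(n+"0.npz"); return i["p"],i["d"],cloud(n,i["p"],i["d"],i)
E
python3 - <<'E'
from h import *
boxes={"side":(215,140,290,205),"scene":(188,150,275,230)}
for n in("side","scene"):
    p,d,X=load(n); hsv=cv2.cvtColor(p,cv2.COLOR_RGB2HSV)
    u0,v0,u1,v1=boxes[n]; m=np.zeros(d.shape,bool); m[v0:v1,u0:u1]=True
    t=m&(abs(X[...,2]-98)<5)&(d>0)&(hsv[...,0]<25)&(hsv[...,1]>60)
    P=X[t]; r=cv2.minAreaRect(P[:,:2].astype(np.float32)); print(n,"lid",t.sum(),r,np.median(P[:,2]))
    print(cv2.boxPoints(r).round().tolist())
    g=(hsv[...,0]>50)&(hsv[...,0]<85)&(hsv[...,1]>130)&(d>0)&(X[...,2]<60)
    nn,l,st,c=cv2.connectedComponentsWithStats(g.astype(np.uint8)); k=1+st[1:,4].argmax(); P=X[l==k]
    T=P[P[:,2]>26]; print("dish",len(P),len(T),P[:,2].min(),P[:,2].max(),cv2.minEnclosingCircle(T[:,:2].astype(np.float32)),cv2.minEnclosingCircle(P[:,:2].astype(np.float32)))
p,d,X=load("side")
for nm,(u,v) in dict(sq=(326,163),mill=(309,98),jar=(256,106),rest=(180,199),mug=(174,263),ladle=(195,315)).items(): print(nm,X[v,u].round())
E
```

```text
side lid 2126 ((576.7659912109375, -100.12966918945312), (169.49868774414062, 155.6782989501953), 20.406457901000977) 98.63554450525223
[[470.0, -57.0], [524.0, -203.0], [683.0, -144.0], [629.0, 2.0]]
dish 162 91 4.661131490765425 36.71891399967998 ((522.8206787109375, 70.10221862792969), 42.40958786010742) ((525.9552612304688, 58.78540802001953), 44.786624908447266)
scene lid 2196 ((578.3306884765625, -101.73197937011719), (177.26036071777344, 155.34629821777344), 20.499635696411133) 96.99918973486005
[[468.0, -60.0], [523.0, -206.0], [689.0, -143.0], [634.0, 2.0]]
dish 748 122 1.4824603069718163 32.38807074499937 ((533.7347412109375, 48.29240036010742), 49.283145904541016) ((532.9727172851562, 47.787139892578125), 50.161407470703125)
sq [ 358. -222.   42.]
mill [ 449. -388.  160.]
jar [ 625. -386.   98.]
rest [776.   0.   6.]
mug [713. 219.  15.]
ladle [616. 339.   5.]
```

Request:
{"method": "servo_tool", "body": {"steps": [[0,-35,-32,0,0],[0,-35,-32,0,0],[0,-35,-32,0,0],[0,-35,-32,0,0],[0,-35,-32,0,0],[0,-35,-32,0,0],[0,-35,-32,0,0],[0,-35,-32,0,0],[0,-35,-32,0,0],[0,-35,-32,0,0],[0,-35,-32,0,0],[0,-35,-32,0,0],[0,-35,-32,0,0],[0,-35,-32,0,0],[0,0,0,0,0.135],[0,0,0,0,0.135],[0,0,0,0,0.135],[0,0,0,0,0.135],[0,0,0,0,0.135],[0,0,0,0,0.135]]}}

```text
clock: 2.1
tool_pos: [518.9, 43.1, 231.0]
eef_rot: [-0.0, 0.514, 0.858, -0.0]
contact_force: [-0.2, -0.3, -0.2]
opening: -0.0
grasp_force: 0.0
```

```bash
cat >> h.py <<'E'
from scipy.spatial.transform import Rotation as Ro
C=np.array([577.5,-101]); a=np.radians(-69.6); b=np.array([np.cos(a),np.sin(a)]); w=np.array([-b[1],b[0]])
O=C+15*b
def st(env):
    s=env.get_state(); q=s["eef_rot"]; R=Ro.from_quat([*q[1:],q[0]]).as_matrix(); t=np.array(s["tool_pos"])
    print("t",round(s["clock"],2),"tcp",t.round(1),"box xy",((t[:2]-O)@b).round(1),((t[:2]-O)@w).round(1),"F",np.round(s["contact_force"],1),"open",round(s["opening"],1))
    e=np.degrees(np.arctan2(R[1,0],R[0,0])); print("xtool ang",e.round(1),"tilt",np.round(R[:,2],3)); return s,R,t
def to(R,t,target): print("tool delta to",np.round(target,1),(R.T@(np.array(target)-t)).round(1))
E
python3 - <<'E'
from cell import env
from h import *
s,R,t=st(env); print(np.round(s["joint_pos"],2))
to(R,t,[*(O-b*117),t[2]])
E
```

```text
t 2.1 tcp [518.9  43.1 231. ] box xy -170.5 -4.7 F [-0.2 -0.3 -0.2] open -0.0
xtool ang 118.2 tilt [-0.001 -0.    -1.   ]
[-0.15  0.55 -0.03  1.88  0.03  0.71  0.29]
tool delta to [541.9  -5.4 231. ] [-53.6  -2.5  -0. ]
```

Request:
{"method": "servo_tool", "body": {"steps": [[0,0,0,0,0.136],[0,-27,2,0,0],[0,-26,2,0,0],[0,0,0,45,0],[0,0,0,45,0],[0,0,0,45,0],[0,0,0,44,0],[0,0,0,0,0]]}}

```text
clock: 2.9
tool_pos: [536.8, -4.9, 46.7]
eef_rot: [-0.005, 0.568, 0.823, -0.004]
contact_force: [-1.7, -0.5, 0.4]
opening: 0.0
grasp_force: 0.0
```

```bash
python3 - <<'E'
from cell import env
from h import *
s,R,t=st(env)
a,_=env.read_camera("scene"); c,_=env.read_camera("side")
A=cv2.resize(a[120:260,160:360],(600,420)); B=cv2.resize(c[100:260,180:340],(420,420))
cv2.imwrite("pics/p1.png",np.hstack([cv2.resize(A,(460,322)),cv2.resize(B,(322,322))])[:,:,::-1])
E
```

```text
t 2.9 tcp [536.8  -4.9  46.7] box xy -119.3 -4.7 F [-1.7 -0.5  0.4] open 0.0
xtool ang 110.7 tilt [-0.013 -0.    -1.   ]
```

View pics/p1.png

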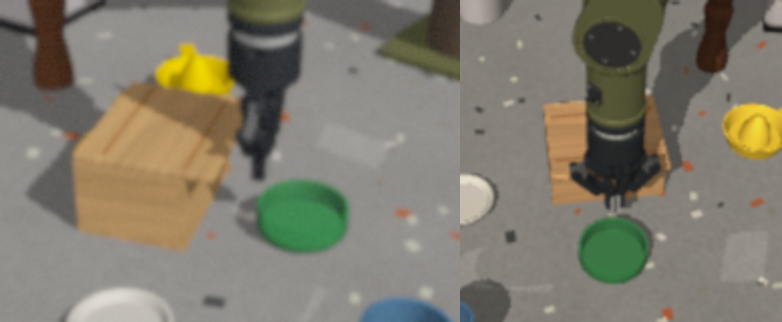

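The closed fingers are just in front of the lip, at about (258,165) in the left crop, and above the dish. Next I'll close the gap.

Request:
{"method": "servo_tool", "body": {"steps": [[0,-8,4,0,0],[0,-4,0,0,0],[0,0,0,0,0],[0,-2,0,0,0],[0,-1,0,0,0],[0,0,0,0,0]]}}

```text
clock: 3.6
tool_pos: [550.5, -14.9, 53.4]
eef_rot: [-0.001, 0.568, 0.823, 0.001]
contact_force: [-1.7, 6.7, 3.2]
opening: 0.0
grasp_force: 0.0
```

```bash
python3 -c "
from cell import env
from h import *
st(env)"
```

```text
t 3.6 tcp [550.5 -14.9  53.4] box xy -105.1 4.7 F [-1.7  6.7  3.2] open 0.0
xtool ang 110.8 tilt [ 0.     0.003 -1.   ]
```

Request:
{"method": "servo_tool", "body": {"steps": [[0,-1,0,0,0],[0,-1,0,0,0],[0,0,0,0,0]]}}

```text
clock: 3.9
tool_pos: [550.5, -14.9, 53.4]
eef_rot: [-0.002, 0.567, 0.824, 0.002]
contact_force: [-4.2, 10.8, 4.2]
opening: -0.1
grasp_force: 0.0
```

Request:
{"method": "servo_tool", "body": {"steps": [[0,0,0,-4,0],[0,0,0,-4,0],[0,0,0,0,0]]}}

```text
clock: 4.2
tool_pos: [550.6, -15.5, 61.2]
eef_rot: [-0.002, 0.567, 0.824, 0.002]
contact_force: [-2.2, 8.9, -0.4]
opening: -0.3
grasp_force: 0.0
```

```bash
python3 - <<'E'
from cell import env
from h import *
st(env)
p,d=env.read_camera("scene"); X=cloud("scene",p,d,env.camera_info("scene"))
# lid height profile along box x, at side strip
q=(X[...,:2]-O)@np.stack([b,w],1)
for xa in range(-90,60,20):
    m=(q[...,0]>xa)&(q[...,0]<xa+20)&(q[...,1]>35)&(q[...,1]<80)&(X[...,2]>85)&(X[...,2]<300)&(d>0)
    print(xa+10,m.sum(),np.median(X[m][:,2]).round(1) if m.any() else None)
E
```

```text
t 4.2 tcp [550.6 -15.5  61.2] box xy -104.5 4.6 F [-2.2  8.9 -0.4] open -0.3
xtool ang 110.9 tilt [-0.001  0.005 -1.   ]
-80 244 212.3
-60 92 103.4
-40 89 102.0
-20 84 101.0
0 85 100.2
20 75 99.4
40 82 98.1
60 41 97.0
```

Request:
{"method": "servo_tool", "body": {"steps": [[0,-1,0,-7,0],[0,-1,0,-7,0],[0,-2,0,-7,0],[0,-2,0,-7,0],[0,-2.5,0,-7,0],[0,-2.5,0,-7,0],[0,-3,0,-7,0],[0,-3,0,-7,0],[0,-4,0,-6.5,0],[0,-4,0,-6.5,0],[0,0,0,0,0]]}}

```text
clock: 5.35
tool_pos: [558.6, -38.4, 131.1]
eef_rot: [-0.003, 0.567, 0.823, 0.002]
contact_force: [-5.3, 10.1, 7.3]
opening: -0.1
grasp_force: 1.4
```

```bash
cat >> h.py <<'E'
def prof(env,lo=35,hi=80):
    p,d=env.read_camera("scene"); X=cloud("scene",p,d,env.camera_info("scene")); q=(X[...,:2]-O)@np.stack([b,w],1)
    for xa in range(-100,180,20):
        m=(q[...,0]>xa)&(q[...,0]<xa+20)&(q[...,1]>lo)&(q[...,1]<hi)&(X[...,2]>80)&(X[...,2]<350)&(d>0)
        if m.any(): print(xa+10,m.sum(),np.percentile(X[m][:,2],[10,50,90]).round(0))
    return p
E
python3 - <<'E'
from cell import env
from h import *
st(env); prof(env)
E
```

```text
t 5.35 tcp [558.6 -38.4 131.1] box xy -80.2 4.1 F [-5.3 10.1  7.3] open -0.1
xtool ang 110.8 tilt [-0.002  0.006 -1.   ]
-90 571 [213. 281. 338.]
-70 560 [173. 276. 337.]
-50 147 [ 89. 167. 325.]
-30 60 [141. 152. 158.]
-10 52 [ 95. 140. 146.]
10 61 [122. 128. 133.]
30 53 [ 89. 115. 120.]
50 54 [ 89. 103. 109.]
70 5 [96. 98. 98.]
```

Request:
{"method": "servo_tool", "body": {"steps": [[0,-4,0,-6.5,0],[0,-4,0,-6.5,0],[0,-5,0,-6,0],[0,-5,0,-6,0],[0,-5.5,0,-5,0],[0,-5.5,0,-5,0],[0,-6,0,-5,0],[0,-6,0,-5,0],[0,-6.5,0,-4,0],[0,-6.5,0,-4,0],[0,-7,0,-3.5,0],[0,-7,0,-3.5,0],[0,-7,0,-3,0],[0,-7,0,-3,0],[0,0,0,0,0]]}}

```text
clock: 6.9
tool_pos: [589.7, -121.7, 196.2]
eef_rot: [0.001, 0.57, 0.822, -0.0]
contact_force: [-2.1, 1.6, 6.1]
opening: -0.1
grasp_force: 0.3
```

```bash
python3 - <<'E'
from cell import env
from h import *
st(env); p=prof(env); c,_=env.read_camera("side")
cv2.imwrite("pics/p2.png",np.hstack([cv2.resize(p[80:260,140:340],(400,360)),cv2.resize(c[60:240,180:340],(360,360))])[:,:,::-1])
E
```

```text
t 6.9 tcp [ 589.7 -121.7  196.2] box xy 8.7 4.2 F [-2.1  1.6  6.1] open -0.1
xtool ang 110.6 tilt [ 0.002 -0.002 -1.   ]
-70 20 [81. 85. 89.]
-50 38 [88. 89. 90.]
-30 8 [88. 89. 89.]
-10 200 [257. 310. 345.]
10 396 [257. 301. 340.]
30 261 [169. 217. 335.]
50 183 [ 87. 113. 150.]
70 3 [87. 88. 89.]
```

View pics/p2.png

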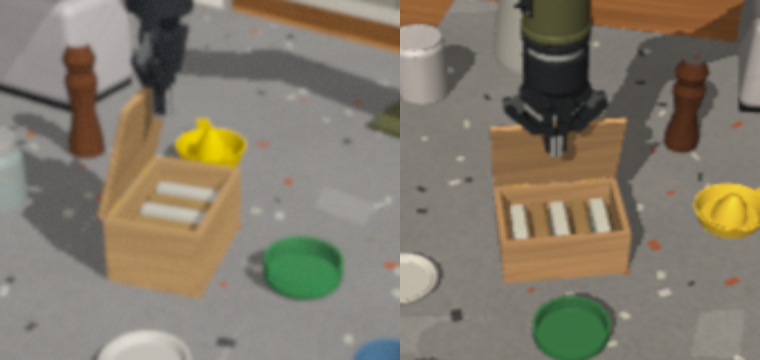

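The left crop shows the lid almost upright with the fingertip on its underside at about (160,105). Now I'll push it over.

Request:
{"method": "servo_tool", "body": {"steps": [[0,-7,0,-2,0],[0,-7,0,-1,0],[0,-7,0,-1,0],[0,-7,0,0,0],[0,-7,0,0,0],[0,-7,0,0,0],[0,-7,0,0,0],[0,-7,0,0,0],[0,-6,0,0,0],[0,-5,0,0,0],[0,-4,0,0,0],[0,0,0,0,0],[0,0,0,0,0],[0,20,0,0,0],[0,30,0,0,0],[0,30,0,0,0]]}}

```text
clock: 8.6
tool_pos: [585.6, -110.2, 199.3]
eef_rot: [-0.0, 0.569, 0.822, 0.0]
contact_force: [-0.6, 0.3, -1.4]
opening: 0.0
grasp_force: 0.0
```

```bash
python3 - <<'E'
from cell import env
from h import *
s,R,t=st(env); p=prof(env); c,_=env.read_camera("side")
X=cloud("scene",*(r:=env.read_camera("scene")),env.camera_info("scene")); d=r[1]; hsv=cv2.cvtColor(r[0],cv2.COLOR_RGB2HSV)
g=(hsv[...,0]>50)&(hsv[...,0]<85)&(hsv[...,1]>130)&(d>0)&(X[...,2]<60)
n,l,S,_=cv2.connectedComponentsWithStats(g.astype(np.uint8)); k=1+S[1:,4].argmax(); P=X[l==k]
cc=cv2.minEnclosingCircle(P[:,:2].astype(np.float32)); print(cc,(np.array(cc[0])-O)@b,(np.array(cc[0])-O)@w)
cv2.imwrite("pics/p3.png",np.hstack([cv2.resize(p[80:260,140:340],(400,360)),cv2.resize(c[60:240,180:340],(360,360))])[:,:,::-1])
E
```

```text
t 8.6 tcp [ 585.6 -110.2  199.3] box xy -3.5 4.4 F [-0.6  0.3 -1.4] open 0.0
xtool ang 110.7 tilt [ 0.  0. -1.]
-70 21 [81. 86. 89.]
-50 40 [87. 89. 90.]
-30 41 [329. 338. 347.]
-10 395 [264. 302. 342.]
10 192 [255. 311. 345.]
30 11 [ 88.  89. 337.]
50 63 [84. 89. 91.]
70 184 [ 94. 108. 121.]
90 192 [129. 143. 156.]
110 195 [163. 176. 190.]
130 160 [196. 206. 217.]
((532.3407592773438, 46.78204345703125), 51.66460418701172) -169.2546966967784 9.185746456744335
```

View pics/p3.png

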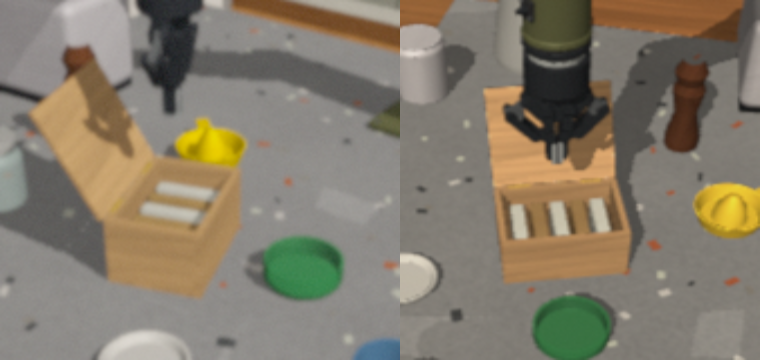

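The lid now leans back on its stop, with its rim at about (60,90) in the left crop. The dish has not moved and is at box (-169, 10). Next I'll go round in front of it.

Request:
{"method": "servo_tool", "body": {"steps": [[0,42,1,0,0],[0,42,1,0,0],[0,42,1,0,0],[0,42,1,0,0],[0,42,1,0,0],[0,42,1,0,0],[0,0,0,45,0],[0,0,0,45,0],[0,0,0,45,0],[0,0,0,40,0],[0,0,0,10,0],[0,0,0,0,0]]}}

```text
clock: 9.95
tool_pos: [502.4, 125.9, 13.4]
eef_rot: [-0.0, 0.569, 0.822, -0.001]
contact_force: [0.0, -0.3, 0.6]
opening: 0.1
grasp_force: 0.0
```

```bash
python3 -c "
from cell import env
from h import *
st(env)"
```

```text
t 9.95 tcp [502.4 125.9  13.4] box xy -253.9 8.7 F [ 0.  -0.3  0.6] open 0.1
xtool ang 110.6 tilt [-0.002 -0.001 -1.   ]
```

Request:
{"method": "servo_tool", "body": {"steps": [[0,-4,0,0,0],[0,-4,0,0,0],[0,-4,0,0,0],[0,-3,0,0,0],[0,-3,0,0,0],[0,-3,0,0,0],[0,-3,0,0,0],[0,-3,0,0,0],[0,-3,0,0,0],[0,-3,0,0,0],[0,-3,0,0,0],[0,-3,0,0,0],[0,-3,0,0,0],[0,-3,0,0,0],[0,-3,0,0,0],[0,-3,0,0,0],[0,-3,0,0,0],[0,-3,0,0,0],[0,-3,0,0,0],[0,0,0,0,0]]}}

```text
clock: 11.95
tool_pos: [524.1, 69.6, 14.3]
eef_rot: [0.0, 0.569, 0.822, -0.0]
contact_force: [-1.4, 1.8, 1.8]
opening: -0.1
grasp_force: 1.1
```

```bash
cat >> h.py <<'E'
def dish(env):
    p,d=env.read_camera("scene"); X=cloud("scene",p,d,env.camera_info("scene")); hsv=cv2.cvtColor(p,cv2.COLOR_RGB2HSV)
    g=(hsv[...,0]>50)&(hsv[...,0]<85)&(hsv[...,1]>130)&(d>0)&(X[...,2]<60)
    n,l,S,_=cv2.connectedComponentsWithStats(g.astype(np.uint8)); k=1+S[1:,4].argmax(); P=X[l==k]
    cc=cv2.minEnclosingCircle(P[:,:2].astype(np.float32)); e=np.array(cc[0])-O; print("dish r",round(cc[1],1),"box x,y",(e@b).round(1),(e@w).round(1)); return p
E
python3 -c "
from cell import env
from h import *
st(env); dish(env)"
```

```text
t 11.95 tcp [524.1  69.6  14.3] box xy -193.5 9.4 F [-1.4  1.8  1.8] open -0.1
xtool ang 110.6 tilt [ 0.    -0.001 -1.   ]
dish r 51.2 box x,y -132.1 10.5
```

Request:
{"method": "servo_tool", "body": {"steps": [[0,-2,0,0,0],[0,-2,0,0,0],[0,-2,0,0,0],[0,-2,0,0,0],[0,-2,0,0,0],[0,-2,0,0,0],[0,-2,0,0,0],[0,-2,0,0,0],[0,-1,0,0,0],[0,-1,0,0,0],[0,-1,0,0,0],[0,0,0,0,0]]}}

```text
clock: 13.2
tool_pos: [530.6, 52.5, 14.2]
eef_rot: [0.0, 0.569, 0.822, -0.0]
contact_force: [-1.6, 1.5, 0.6]
opening: -0.2
grasp_force: 0.8
```

Request:
{"method": "servo_tool", "body": {"steps": [[0,-1,0,0,0],[0,-1,0,0,0],[0,0,0,0,0]]}}

```text
clock: 13.5
tool_pos: [531.0, 51.4, 14.3]
eef_rot: [-0.0, 0.568, 0.823, 0.0]
contact_force: [-0.8, 2.9, 0.9]
opening: 0.0
grasp_force: 1.8
```

```bash
python3 -c "
from cell import env
from h import *
st(env); dish(env)"
```

```text
t 13.5 tcp [531.   51.4  14.3] box xy -174.0 9.6 F [-0.8  2.9  0.9] open 0.0
xtool ang 110.7 tilt [-0.     0.001 -1.   ]
dish r 52.2 box x,y -110.6 9.8
```

Request:
{"method": "servo_tool", "body": {"steps": [[0,-1,0,0,0],[0,-1,0,0,0],[0,-1,0,0,0],[0,0,0,0,0]]}}

```text
clock: 13.95
tool_pos: [531.1, 51.2, 14.2]
eef_rot: [-0.002, 0.568, 0.823, 0.001]
contact_force: [-3.7, 8.9, 3.0]
opening: -0.4
grasp_force: 4.6
```

The tool has stopped and the force has risen, so the dish is against the box. I'll back off gently.

Request:
{"method": "servo_tool", "body": {"steps": [[0,2,0,0,0],[0,4,0,0,0],[0,15,0,0,0],[0,30,0,0,0],[0,30,0,-20,0],[0,0,0,-45,0],[0,0,0,-45,0],[0,0,0,-45,0],[0,0,0,0,0]]}}

```text
clock: 14.85
tool_pos: [508.1, 123.4, 174.8]
eef_rot: [0.004, 0.57, 0.822, 0.004]
contact_force: [0.1, 0.6, -0.1]
opening: 0.4
grasp_force: 0.0
```

```bash
python3 - <<'E'
from cell import env
from h import *
st(env); p=dish(env); prof(env); c,_=env.read_camera("side")
cv2.imwrite("pics/p4.png",np.hstack([cv2.resize(p[80:260,140:340],(400,360)),cv2.resize(c[60:240,180:340],(360,360))])[:,:,::-1])
E
```

```text
t 14.85 tcp [508.1 123.4 174.8] box xy -249.6 13.2 F [ 0.1  0.6 -0.1] open 0.4
xtool ang 110.5 tilt [ 0.012  0.002 -1.   ]
dish r 51.8 box x,y -110.8 12.2
-70 23 [82. 86. 90.]
-50 37 [88. 89. 91.]
-30 8 [87. 89. 89.]
-10 7 [86. 89. 90.]
10 7 [88. 88. 90.]
30 5 [88. 88. 90.]
50 64 [83. 89. 92.]
70 179 [ 94. 107. 121.]
90 192 [128. 141. 156.]
110 191 [163. 176. 190.]
130 165 [195. 207. 216.]
```

View pics/p4.png

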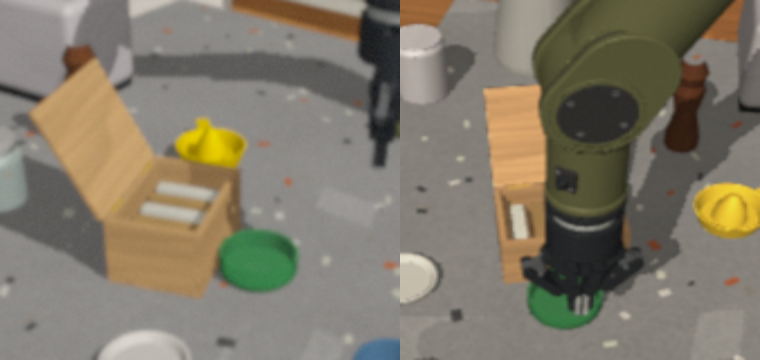

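The picture shows the lid open at its stop and the dish at (258,260) in the left crop, touching the box front and about 11 mm off its middle. The gripper is clear, so I'll hand the job in.

```bash
python3 -c "
from cell import env
print(env.finish_job())"
```

```text
the job is handed in; nothing more can be done
None
```

I've handed the job in: the lid is flipped open and resting on its stop, and the dish stands against the box front about 11 mm off its middle (30 mm allowed); the hand-in returned no verdict.

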